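Set a cup lid under the piercing needle and hold the press's lock plunger out

TASK

Slide the carriage of the lid press by its knob until the marked spot on the cup lid sits under the needle, and leave it there. Then, and not before, pull the press's sprung lock plunger up, fully back out of the index disc, and finish while still holding it up with the gripper so that a workmate can swing the press lever. Leave the paper cups and the scales alone.

Things in the scene. Friction and masses are not known exactly. Their poses are not given: they have to be found in the camera images.
- needle_tip (a point): lower tip of the steel needle of the lid press, pointing straight down, 52 mm above the table. The press is bolted down (place and yaw differ each time). The point's axes are the press's axes: z up, y along the carriage's travel. The needle (6 mm thick, in a 19 mm holder) hangs from a 20 mm wide arm (136 to 160 mm above the table) that comes from a 40 mm square column, 160 mm high, standing 95 mm from the needle towards the press's -x
- spot (a point): centre of the top of the marked spot: a round raised dot 12 mm across and 3 mm high on top of the white cup lid (82 mm across) that is fixed on the carriage; 41 mm above the table, so it passes 11 mm under the needle tip. The lid rides a straight line that passes exactly under the needle
- slide_knob (a point): centre of the carriage's knob: an upright black cylinder 24 mm across and 26 mm high (54 to 80 mm above the table; centre 67 mm) on a 12 mm post over the flat steel carriage, whose top is 26 mm above the table. It stands 90 mm from the spot, towards the press's +y, and moves with it
- carriage (a joint): travel of the carriage along the press's y axis in m, 0 to 0.135, growing towards +y (from spot to knob); about 2 N of friction, it stays where it is left. The value with the spot under the needle differs each time (the bed is mounted a little differently); at the start the spot lies 30 to 110 mm to the +y side of the needle
- plunger_knob (a point): centre of the lock plunger's knob: an upright black cylinder 26 mm across and 26 mm high, centre 150 mm above the table when seated, atop a 10 mm steel pin that passes down through an aluminium bar (90 mm along the press's x, 30 mm wide, top 115 mm above the table, with a 4 mm thick collar on it) into a hole in the rim of a steel index disc on the lever shaft. It stands at x = -85 mm, y = -125 mm from the needle in the press's axes. It moves straight up and down only
- plunger (a joint): lift of the plunger in m: 0 seated in the disc by 12 mm, out of the hole above 0.012, fully back against its stop at 0.020. A spring pushes it down with about 4 N seated and 9 N fully back, so it drops back in if let go
- cup_a_center (a point): centre (half-way up) of a loose white paper cup, 84 mm across the mouth, 92 mm high, standing upright; leave alone
- cup_b_center (a point): centre (half-way up) of a second paper cup just like it; leave alone
- scales: flat loose digital scales, 105 by 125 mm and 20 mm high, origin under the centre; leave alone

How it is judged:
By the outcome, as a careful person would: the job done as asked, in the order asked, and still so for the second after the job is handed in, while the arm keeps its last pose, push and grip.
It also fails if it takes over 40 s, if anything falls off the work surface, if the arm or the gripper's body presses on something with over 40 N, if the wrist force passes 120 N, or if a joint passes its speed limit or range.

ROBOT

A 6-joint arm with a two-finger parallel gripper is mounted at the origin on the work surface. World frame = base frame: x ahead of the robot, y to its left, z up, the work surface at z = 0. Lengths are in m, angles in rad, forces in N, time in s.
With the tool pointing down it reaches from about 0.35 to 0.975 m from the base axis. Payload 4.9 kg.
Tool frame: the origin (TCP) lies on the centre line of the jaws, within the pads' length; the fingertips stand 17 mm ahead of it and the grasp point (between the pads) lies 2 mm behind it; z points along the fingers, y is the line along which they close (so a half turn about z gives the same grasp; the last joint's range is limited). The gripper opens to 85 mm and grips with 20 to 120 N. Pads are 22 mm wide; open, the fingers measure 114 mm over their backs; the gripper's body (76 mm by 85 mm) begins 54 mm behind the grasp point. The pads swing forward as they close: fully open they stand 13 mm farther back than shut.
Start: joints at [1.076, 0.053, 1.613, -0, 1.476, -0.119], TCP at [0.229, 0.581, 0.248] pointing down, gripper open.
Joint ranges: [-3.01, 3.01], [-1.01, 2.22], [0.06, 2.58], [-1.02, 4.17], [0.09, 2.62], [-3.14, 3.14]. Speed limits (rad/s): [2.57, 2.57, 3.14, 3.14, 3.14, 3.14].

INTERFACE

Orientations are given as a rotation vector (axis times angle).
In Python, from cell import arm gives the robot as it stands.
- The arm moves only by the tool step_arm, never from a script. Its arguments are lists of equal length, an entry for each row: "linear": the shift along the tool's x, y, z in m, a list of three; "twist": the turn, a rotation vector about the tool's x, y, z in rad, a list of three; "jaw": the opening, from 0 (shut) to 1 (fully open). In form: {"linear": [[dx, dy, dz], ...], "twist": [[wx, wy, wz], ...], "jaw": [jaw, ...]}. A call has 1 to 8 rows; each row is the pose to reach, as a shift and turn from the pose commanded when the call began, along the tool's axes at that moment; what a row does not reach only later rows make up. A row lasts 1/10 s, in which the tool goes at most 50 mm and 8.59 degrees, less where a joint would pass 70% of its speed; a pose out of reach is approached as far as the arm can. A call with a gripper value outside its range is refused whole. The fingers move at their own pace and stop on an object; "grip_force" is the grip in N (left out, the last holds). Time passes only in rows, so rows that repeat a pose let the fingers close. It gives the time, the measured TCP pose, the force, the opening and the grip force at its end, in the units of the state.
- arm.get_obs(): the state, without advancing time (a new reading comes with each control period).
- arm.capture(name): name is "side" or "top" or "wrist"; returns a dict with "image" (400x640x3 uint8, blue, green, red), "z_map" (400x640 float32, m along the optical axis (not along the pixel's ray), 0 where there is no reading), "fx", "fy", "cx", "cy" (pixels), "origin" and "orientation" of the camera in the world. Camera axes: x right, y down, z forward; pixel columns grow to the right and rows downward; lengths in m; the calibration is good to about 2 mm. A picture is of the moment at which its call begins.
- arm.hand_in(): hands the job in; it is judged then, once.
Trained networks look in a picture, given as the dict that the camera call returned (one of the last four; its "shot" number tells which), for a name from the list of things; names that differ only in an ending like _2 or _b are one class to them, and where a whole thing is asked for, a point or a joint stands for the part that bears it (a point fixed in the world has none). Each returns a list of dicts, best first, with "confidence" (0 to 1); they miss things now and then, are a little off and sometimes report something else, mostly with a low value. They report only what shows in the picture. A call takes as long as a camera call.
- arm.trace(picture, target): "region" (400x640 bool, what is visible of it) and "rect" ([centre column, centre row, width, height] in pixels, round what is visible of it).
The state is a dict: "time_s": time; "joint_positions": joint angles; "joint_vel": joint speeds; "tau": joint torques, N m; "ee_pos": TCP position; "orientation": TCP orientation; "ft_force": force on the tool from outside, world axes, zero at the start; "ft_torque": the same for the moment, N m; "finger_gap": finger opening in m; "grasp_force": force on a finger pad.
Only numpy, scipy, OpenCV 4.12 (cv2) and the standard library are available. Lean on these libraries where they do the work, as an engineer would, in place of code of your own. Each camera call takes 0.05 s, during which the arm holds its last target. There are 200 camera calls.

## Working session

There is one attempt and no reset: what is moved stays moved. The work goes in short steps, Python scripts to look and compute and a tool call to move; the robot and the scene stay as the last step left them, time stands still between calls to the robot, and variables do not carry over. Pictures are saved under pics/ and viewed, at most 10 in all, crops included, and the job is handed in when it is done.

Besides the shell and the picture viewer there is one more tool, called after "Call:" by a JSON object that holds its "api" and its "payload". step_arm: Moves the arm, as the interface text tells. Its arguments: {"type":"object","properties":{"linear":{"type":"array"},"twist":{"type":"array"},"jaw":{"type":"array"},"grip_force":{"type":"number"}},"required":["linear","twist","jaw"]}

```bash
mkdir -p pics; cat > h.py <<'E'
import numpy as np, cv2
from scipy.spatial.transform import Rotation as R
from cell import arm
def Rm(o):
    o=np.array(o,float)
    return o if o.shape==(3,3) else (R.from_rotvec(o).as_matrix() if o.size==3 else R.from_quat(o).as_matrix())
def cloud(p):
    z=p["z_map"]; v,u=np.mgrid[:400,:640]
    c=np.stack([(u-p["cx"])*z/p["fx"],(v-p["cy"])*z/p["fy"],z],-1)
    w=c@Rm(p["orientation"]).T+np.array(p["origin"]); w[z==0]=np.nan
    return w
E
python3 - <<'E'
from h import *
o=arm.get_obs();print({k:np.round(v,3) for k,v in o.items()})
ims=[]
for n in("side","top"):
    p=arm.capture(n);w=cloud(p);cv2.imwrite(f"pics/{n}0.png",p["image"]);print(n,p["origin"],p["orientation"],p["fx"])
    for t in("needle_tip","spot","slide_knob","plunger_knob","cup_a_center","scales"):
        for d in arm.trace(p,t)[:2]:
            m=d["region"]; q=w[m]; q=q[~np.isnan(q[:,0])]
            if len(q): print(t,round(d["confidence"],2),np.round(d["rect"]),len(q),"med",np.round(np.median(q,0),3),"lo",np.round(np.percentile(q,3,0),3),"hi",np.round(np.percentile(q,97,0),3))
E
```

```text
{'time_s': np.float64(0.0), 'joint_positions': array([ 1.076,  0.053,  1.614, -0.   ,  1.476, -0.119]), 'joint_vel': array([-0.002,  0.002, -0.002, -0.   ,  0.001, -0.   ]), 'tau': array([-0.0000e+00, -3.9366e+01, -3.7018e+01, -0.0000e+00,  7.0000e-03,
        0.0000e+00]), 'ee_pos': array([0.229, 0.581, 0.247]), 'orientation': array([-5.870e-01, -3.086e+00,  3.000e-03]), 'ft_force': array([ 0.17 , -0.726, -0.197]), 'ft_torque': array([0.023, 0.092, 0.018]), 'grasp_force': np.float64(0.0), 'finger_gap': np.float64(0.086)}
side [ 0.13757928 -0.62436059  0.98921094] [-2.38294976  0.67844788 -0.24416994] 420.83748533833557
needle_tip 0.72 [329. 212. 142. 120.] 7437 med [ 0.504 -0.044  0.009] lo [ 0.418 -0.171  0.004] hi [0.692 0.157 0.159]
needle_tip 0.4 [314. 175.  53.  47.] 857 med [0.567 0.135 0.025] lo [0.52  0.025 0.012] hi [0.615 0.183 0.078]
spot 0.77 [315. 175.  54.  44.] 783 med [0.565 0.137 0.025] lo [0.522 0.027 0.019] hi [0.606 0.183 0.078]
spot 0.63 [430. 282.  39.  41.] 1185 med [ 0.622 -0.355  0.052] lo [ 0.568 -0.396  0.002] hi [ 0.645 -0.323  0.091]
slide_knob 0.79 [312
[... 563 characters left out ...]
tip 0.61 [325. 203. 143. 127.] 9604 med [ 0.513 -0.013  0.011] lo [ 0.418 -0.167  0.006] hi [0.693 0.167 0.162]
needle_tip 0.54 [284. 192.  62.  40.] 1972 med [0.566 0.108 0.028] lo [0.525 0.034 0.02 ] hi [0.613 0.184 0.078]
slide_knob 0.7 [285. 191.  61.  33.] 1880 med [0.567 0.108 0.029] lo [0.526 0.034 0.022] hi [0.611 0.182 0.078]
plunger_knob 0.59 [379. 202.  10.  10.] 102 med [ 0.516 -0.125  0.163] lo [ 0.505 -0.137  0.147] hi [ 0.527 -0.115  0.167]
cup_a_center 0.8 [465. 175.  39.  33.] 1038 med [ 0.616 -0.372  0.042] lo [ 0.572 -0.397  0.001] hi [ 0.646 -0.321  0.094]
scales 0.75 [476. 243.  54.  46.] 1921 med [ 0.442 -0.399  0.019] lo [ 0.393 -0.459  0.012] hi [ 0.491 -0.34   0.024]
```

```bash
python3 - <<'E'
import cv2,numpy as np
a=cv2.imread("pics/side0.png")[110:320,230:470];b=cv2.imread("pics/top0.png")[110:300,220:500]
cv2.imwrite("pics/s1.png",cv2.resize(a,None,fx=2.85,fy=2.85,interpolation=3))
cv2.imwrite("pics/t1.png",cv2.resize(b,None,fx=2.85,fy=2.85,interpolation=3))
E
```

```text
(no output)
```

View pics/s1.png

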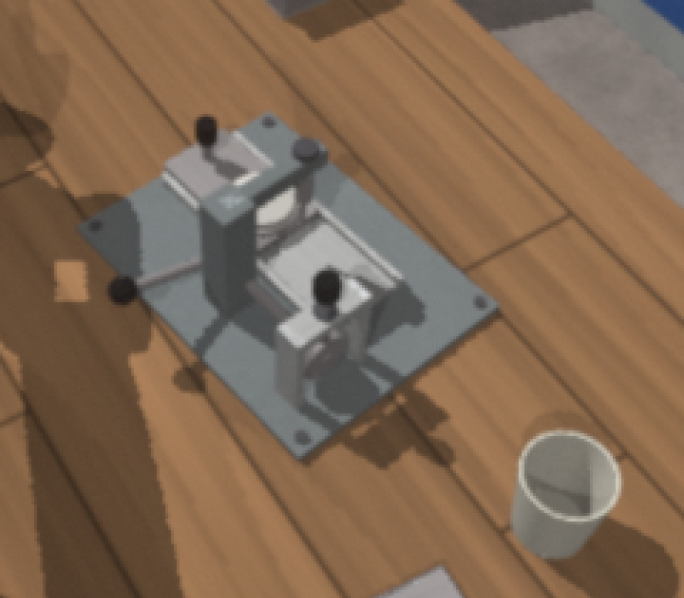

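View pics/t1.png

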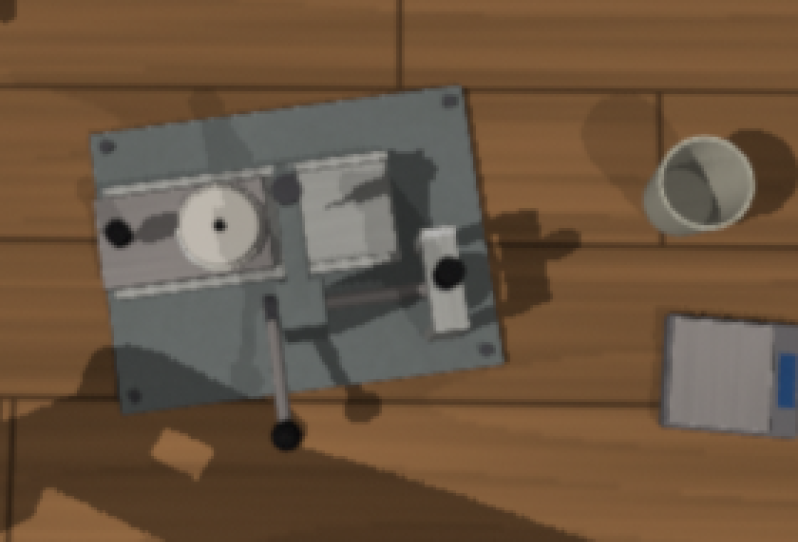

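The top view shows the slide knob at crop (118,233), the dot on the lid at (220,226), the needle arm over x≈300, and the plunger knob at (449,272). The side view agrees: the column is on the robot side and the lever lies to the left of it.

```bash
cat > m.py <<'E'
from h import *
def ray(p,u,v,z):
    d=Rm(p["orientation"])@np.array([(u-p["cx"])/p["fx"],(v-p["cy"])/p["fy"],1]); o=np.array(p["origin"]); return o+d*(z-o[2])/d[2]
def cen(m): 
    v,u=np.nonzero(m); return u.mean(),v.mean()
E
python3 - <<'E'
from m import *
p=arm.capture("top");w=cloud(p);g=p["image"].max(2)
def win(x,y,r):
    m=np.zeros((400,640),bool);m[int(y-r):int(y+r)+1,int(x-r):int(x+r)+1]=1;return m
f=lambda x,y:(220+x/2.85,110+y/2.85)
for n,c,z,r in(("knob",(118,233),.08,6),("spot",(220,226),.041,4),("plunger",(449,272),.163,7)):
    m=win(*f(*c),r)&(g<60); print(n,m.sum(),cen(m),ray(p,*cen(m),z).round(4),np.nanmedian(w[m],0).round(3))
# lid
m=win(*f(220,226),18)&(g>150);print("lid",m.sum(),cen(m),ray(p,*cen(m),.038).round(4))
# arm / column top
m=(w[...,2]>.152)&(w[...,2]<.168)&(p["image"].max(2)>60); q=w[m]; q=q[q[:,1]>-.09]
r=cv2.minAreaRect(q[:,:2].astype(np.float32)); print("armtop",len(q),r,q[:,2].mean())
# base plate: 
m=(abs(w[...,2]-.009)<.005)&(w[...,0]>.38)&(w[...,0]<.72)&(abs(w[...,1])<.25)&(p["image"][...,0]>=p["image"][...,2])
print("plate",cv2.minAreaRect(w[m][:,:2].astype(np.float32)))
p=arm.capture("wrist");print(p["origin"],p["orientation"],Rm(p["orientation"])[:,2])
E
```

```text
knob 71 (np.float64(261.1830985915493), np.float64(191.38028169014083)) [0.5588 0.1614 0.08  ] [0.559 0.162 0.08 ]
spot 7 (np.float64(296.7142857142857), np.float64(189.0)) [0.5724 0.0737 0.041 ] [0.573 0.073 0.041]
plunger 100 (np.float64(377.58), np.float64(205.31)) [ 0.5149 -0.1262  0.163 ] [ 0.516 -0.126  0.163]
lid 601 (np.float64(295.03494176372715), np.float64(189.46589018302828)) [0.5716 0.0784 0.038 ]
armtop 549 ((0.537697970867157, 0.0021395012736320496), (0.1371590495109558, 0.039418525993824005), 7.8636603355407715) 0.16025778233563093
plate ((0.5578880310058594, 0.006048992276191711), (0.2659553289413452, 0.35630419850349426), 8.435392379760742)
[0.16249378 0.60673518 0.37429236] [2.39498317 1.62889806 0.23350048] [ 0.2615733  -0.10368763 -0.95959798]
```

Call:
{"api": "step_arm", "payload": {"linear": [[-0.046,-0.027,0],[-0.092,-0.054,0],[-0.138,-0.081,0],[-0.184,-0.108,0],[-0.23,-0.135,0],[-0.276,-0.162,0],[-0.322,-0.189,0],[-0.36,-0.21,0]], "twist": [[0,0,-0.08],[0,0,-0.16],[0,0,-0.24],[0,0,-0.32],[0,0,-0.4],[0,0,-0.48],[0,0,-0.53],[0,0,-0.53]], "jaw": [1,1,1,1,1,1,1,1]}}

```text
time_s: 1.6
ee_pos: [0.4775, 0.2652, 0.2487]
orientation: [-0.243, 3.131, 0.001]
ft_force: [1.2, 0.4, 0.7]
finger_gap: 0.0854
grasp_force: 0.0
```

```bash
cat >> m.py <<'E'
def shift(T,yaw=None):
    o=arm.get_obs(); M=Rm(o["orientation"]); 
    print("t",o["time_s"],"ee",np.round(o["ee_pos"],4),"shift",(M.T@(np.array(T)-o["ee_pos"])).round(4))
    if yaw is not None:
        y=np.array([-np.sin(yaw),np.cos(yaw),0]); z=np.array([0,0,-1.]); D=np.c_[np.cross(y,z),y,z]
        print("twist",R.from_matrix(M.T@D).as_rotvec().round(4))
E
python3 - <<'E'
from m import *
p=arm.capture("wrist");cv2.imwrite("pics/w1.png",p["image"]);print(p["origin"],Rm(p["orientation"])[:,2],p["fx"])
shift([.559,.161,.2],np.radians(8.4))
E
```

```text
[0.40643079 0.25319074 0.3745591 ] [ 0.27868748  0.04338887 -0.95940122] 292.83003675482183
t 1.65 ee [0.4817 0.2598 0.2487] shift [-0.0617 -0.1089  0.0494]
twist [-0.005   0.0034  0.0014]
```

View pics/w1.png

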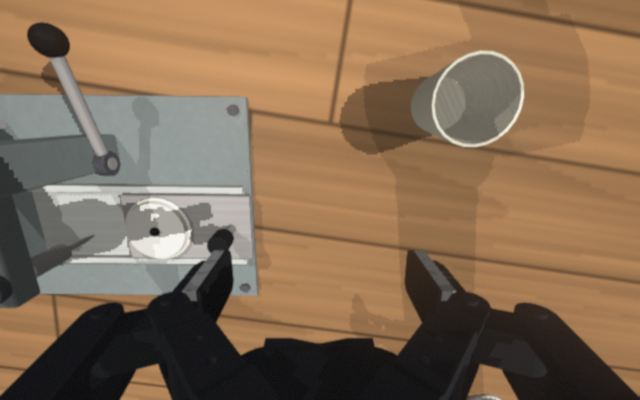

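Call:
{"api": "step_arm", "payload": {"linear": [[-0.02,-0.036,0.0],[-0.04,-0.072,0.0],[-0.062,-0.109,0.02],[-0.062,-0.109,0.049],[-0.062,-0.109,0.049],[-0.062,-0.109,0.049]], "twist": [[0,0,0],[0,0,0],[0,0,0],[0,0,0],[0,0,0],[0,0,0]], "jaw": [1,1,1,1,1,1]}}

```text
time_s: 2.25
ee_pos: [0.554, 0.169, 0.1989]
orientation: [0.242, -3.13, -0.0]
ft_force: [-0.4, -0.0, 0.1]
finger_gap: 0.0854
grasp_force: 0.0
```

```bash
cat >> m.py <<'E'
def proj(p,P):
    c=Rm(p["orientation"]).T@(np.array(P)-p["origin"]); return (c[:2]/c[2]*[p["fx"],p["fy"]]+[p["cx"],p["cy"]]).round(1)
E
python3 - <<'E'
from m import *
p=arm.capture("wrist");cv2.imwrite("pics/w2.png",p["image"]);np.save("pics/w2.npy",p,allow_pickle=True)
for n,P in dict(needle=[.5808,.0099,.052],holder=[.5808,.0099,.136],spot=[.5724,.0737,.041],knob=[.5588,.1614,.08]).items(): print(n,proj(p,P))
shift([.5588,.1614,.065],np.radians(8.4))
E
```

```text
needle [152.5 195.6]
holder [ 86.2 227.3]
spot [222.8 194.1]
knob [310.2 205.6]
t 2.3 ee [0.5547 0.1695 0.2003] shift [-0.0027 -0.0086  0.1354]
twist [0.0002 0.001  0.0085]
```

View pics/w2.png

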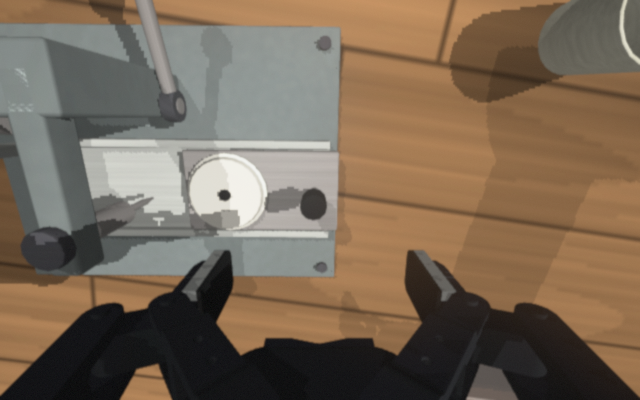

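The picture shows the dot at (224,196), the needle tip at about (152,199) and the knob at (313,203). All three are within 3–4 px of the predicted positions. I'll descend and grip the knob.

Call:
{"api": "step_arm", "payload": {"linear": [[-0.004,-0.007,0.04],[-0.004,-0.007,0.08],[-0.004,-0.007,0.115],[-0.004,-0.007,0.134],[-0.004,-0.007,0.134],[-0.004,-0.007,0.134],[-0.004,-0.007,0.134],[-0.004,-0.007,0.134]], "twist": [[0,0,0.008],[0,0,0.008],[0,0,0.008],[0,0,0.008],[0,0,0.008],[0,0,0.008],[0,0,0.008],[0,0,0.008]], "jaw": [1,1,1,1,0.6,0.4,0.2,0.1], "grip_force": 25}}

```text
time_s: 3.1
ee_pos: [0.5613, 0.1629, 0.0679]
orientation: [-0.23, 3.129, 0.001]
ft_force: [-0.5, -0.2, 0.4]
finger_gap: 0.0282
grasp_force: 0.0
```

Call:
{"api": "step_arm", "payload": {"linear": [[0,0,0],[0,0,0],[0,0,0],[0,0,0]], "twist": [[0,0,0],[0,0,0],[0,0,0],[0,0,0]], "jaw": [0.1,0.1,0.1,0.1]}}

```text
time_s: 3.5
ee_pos: [0.5612, 0.163, 0.0678]
orientation: [-0.229, 3.13, 0.002]
ft_force: [-0.8, 1.1, 6.3]
finger_gap: 0.023
grasp_force: 25.0
```

```bash
python3 - <<'E'
from m import *
o=arm.get_obs();print(o["finger_gap"],o["grasp_force"],o["ee_pos"])
p=arm.capture("top");g=p["image"].max(2)
a=p["image"][150:240,230:400];cv2.imwrite("pics/t2.png",cv2.resize(a,None,fx=4,fy=4,interpolation=3))
m=np.zeros_like(g,bool);m[183:196,288:306]=1;m&=g<60;print(m.sum(),cen(m),ray(p,*cen(m),.041))
p=arm.capture("wrist");cv2.imwrite("pics/w3.png",p["image"])
for n,P in dict(needle=[.5808,.0099,.052],holder=[.5808,.0099,.136],spot=[.5724,.0737,.041],knob=[.5588,.1614,.08]).items(): print(n,proj(p,P))
E
```

```text
0.02295903165590661 24.980389773845673 [0.56118757 0.16302279 0.06782876]
8 (np.float64(297.125), np.float64(188.125)) [0.57470901 0.07269428 0.041     ]
needle [ 29.4 251.1]
holder [-281.3  398.3]
spot [161.6 243.9]
knob [317.7 280. ]
```

View pics/w3.png

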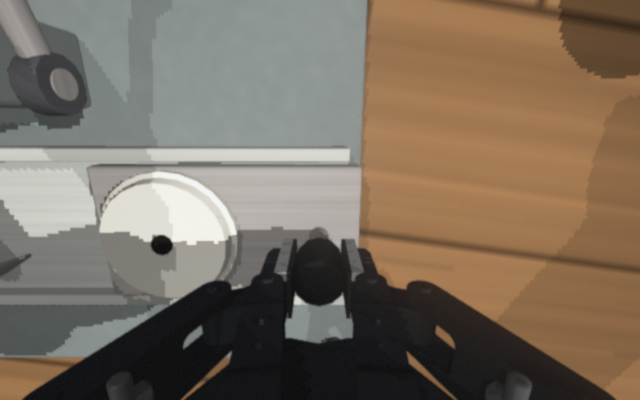

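The knob is held (gap 23 mm), with the dot at (161,245) and the needle tip at about (30,255). I'll slide it towards −y.

Call:
{"api": "step_arm", "payload": {"linear": [[0,-0.012,0],[0,-0.026,0],[0,-0.04,0],[0,-0.052,0],[0,-0.06,0],[0,-0.06,0],[0,-0.06,0]], "twist": [[0,0,0],[0,0,0],[0,0,0],[0,0,0],[0,0,0],[0,0,0],[0,0,0]], "jaw": [0.1,0.1,0.1,0.1,0.1,0.1,0.1]}}

```text
time_s: 4.3
ee_pos: [0.57, 0.1023, 0.0678]
orientation: [-0.228, 3.13, -0.002]
ft_force: [-1.5, -2.6, 6.8]
finger_gap: 0.0232
grasp_force: 25.1
```

```bash
python3 - <<'E'
from m import *
o=arm.get_obs();print(o["finger_gap"],o["grasp_force"],o["ee_pos"])
p=arm.capture("wrist");cv2.imwrite("pics/w4.png",cv2.resize(p["image"][150:350,60:280],None,fx=3,fy=3,interpolation=2))
for n,P in dict(needle=[.5808,.0099,.052],holder=[.5808,.0099,.136]).items(): print(n,proj(p,P))
m=p["image"].max(2)<60; n,l,s,c=cv2.connectedComponentsWithStats(m.astype(np.uint8))
for i in range(1,n):
    if s[i,4]>40:print(s[i],c[i].round(1),ray(p,*c[i],.041).round(4))
E
```

```text
0.023191918033864185 25.079631507396698 [0.57003537 0.1022684  0.06781481]
needle [145.5 251.1]
holder [-40.7 397.7]
[  0  99  74   6 253] [ 29. 102.] [ 0.5135 -0.0517  0.041 ]
[166 109  25   7  75] [177.9 112.8] [0.508  0.0213 0.041 ]
[152 236  20  18 283] [161.5 244.9] [0.5819 0.0127 0.041 ]
[   23   238   592   162 47405] [317.3 345. ] [0.6378 0.1104 0.041 ]
[   0  304  105   96 3722] [ 38.6 354.7] [ 0.6716 -0.0663  0.041 ]
[ 13 322  17  15  53] [ 20.1 328.6] [ 0.6526 -0.0752  0.041 ]
```

View pics/w4.png

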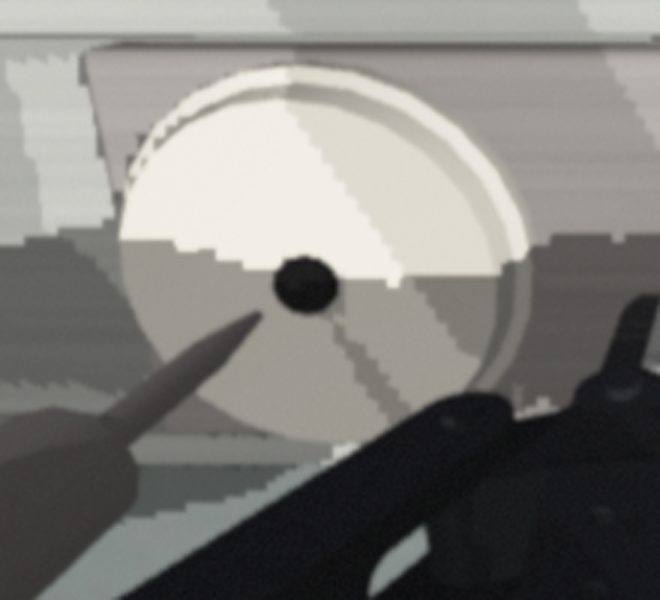

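The needle tip shows at crop (262,313), which is full-frame (147.3,254.3). The dot is at (161.5,244.9).

```bash
python3 - <<'E'
from m import *
p=arm.capture("wrist")
n=ray(p,147.0,254.5,.052);s=ray(p,161.5,244.9,.041);M=Rm(arm.get_obs()["orientation"])
print(n,s,"needle-spot in tool",M.T@(n-s)*1e3)
E
```

```text
[0.58270971 0.01074283 0.052     ] [0.58194693 0.01278403 0.041     ] needle-spot in tool [ -0.49390705  -2.14712524 -10.99519233]
```

Call:
{"api": "step_arm", "payload": {"linear": [[0,-0.0015,0],[0,-0.0022,0],[0,-0.0022,0],[0,-0.0022,0]], "twist": [[0,0,0],[0,0,0],[0,0,0],[0,0,0]], "jaw": [0.1,0.1,0.1,0.1]}}

```text
time_s: 4.8
ee_pos: [0.5702, 0.1012, 0.0678]
orientation: [-0.229, 3.13, 0.001]
ft_force: [-2.5, 0.9, 7.1]
finger_gap: 0.0228
grasp_force: 25.1
```

```bash
python3 - <<'E'
from m import *
p=arm.capture("wrist");a=p["image"][215:275,120:190];cv2.imwrite("pics/w5.png",cv2.resize(a,None,fx=8,fy=8,interpolation=2))
m=np.zeros((400,640),bool);m[230:262,148:185]=1;m&=p["image"].max(2)<60
c=cen(m);s=ray(p,*c,.041);print(c,m.sum(),"needle px if aligned",proj(p,s+[0,0,.011]),"px/mm",proj(p,s+[0,.001,.011]))
shift([.57,.1,.2])
E
```

```text
(np.float64(161.3978494623656), np.float64(244.9605734767025)) 279 needle px if aligned [150.8 253.8] px/mm [152.7 254. ]
t 4.85 ee [0.5702 0.1012 0.0678] shift [-1.000e-04 -1.100e-03 -1.322e-01]
```

View pics/w5.png

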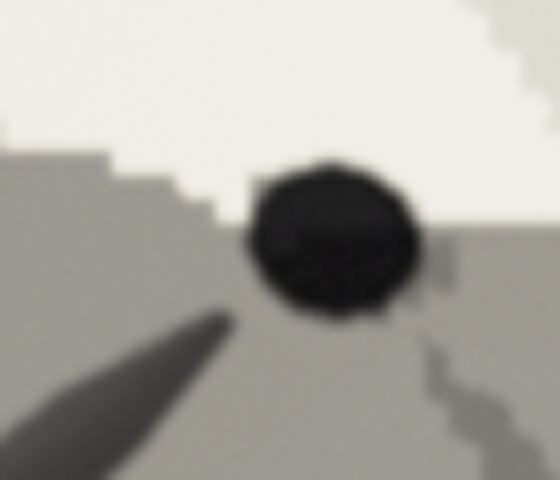

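The tip is at (148.6,255) and should be at (150.8,254), so about 1.1 mm remains.

Call:
{"api": "step_arm", "payload": {"linear": [[0,-0.0012,0],[0,-0.0012,0],[0,-0.0012,0],[0,-0.0012,0],[0,-0.0012,0]], "twist": [[0,0,0],[0,0,0],[0,0,0],[0,0,0],[0,0,0]], "jaw": [0.1,0.1,0.1,0.1,0.1]}}

```text
time_s: 5.35
ee_pos: [0.5703, 0.1, 0.0678]
orientation: [-0.229, 3.13, 0.001]
ft_force: [-2.5, 1.1, 7.0]
finger_gap: 0.0232
grasp_force: 25.1
```

```bash
python3 - <<'E'
from m import *
p=arm.capture("wrist");a=p["image"][215:275,120:190]
m=np.zeros((400,640),bool);m[230:262,148:185]=1;m&=p["image"].max(2)<60
c=cen(m);s=ray(p,*c,.041);print(c,m.sum(),"needle px if aligned",proj(p,s+[0,0,.011]))
a=cv2.resize(a,None,fx=8,fy=8,interpolation=2);cv2.imwrite("pics/w6.png",a)
b=cv2.cvtColor(p["image"],cv2.COLOR_BGR2GRAY)
print(b[250:260,143:158]); print(arm.get_obs()["ee_pos"])
E
```

```text
(np.float64(161.3357142857143), np.float64(244.9607142857143)) 280 needle px if aligned [150.7 253.8]
[[154 153 153 153 153 154 153 152 147 119  79  45  26  19  18]
 [153 153 154 152 152 154 154 153 152 142 114  79  47  24  20]
 [154 152 154 152 151 150 150 149 151 151 141 118  83  52  32]
 [152 153 150 148 139 132 129 133 141 151 151 141 121  92  68]
 [151 149 140 128 112  96  91  99 124 144 153 151 145 130 113]
 [141 131 115  95  81  71  67  78 114 142 152 152 151 148 145]
 [116 104  87  73  66  63  64  86 122 146 152 153 153 153 153]
 [ 91  78  71  66  62  64  77 107 138 151 152 153 154 154 154]
 [ 73  67  65  61  62  73 100 130 147 152 153 154 154 152 153]
 [ 67  65  63  59  68  94 127 146 152 153 154 154 154 153 153]]
[0.57035061 0.10004231 0.0678117 ]
```

Call:
{"api": "step_arm", "payload": {"linear": [[0,0,0],[0,0,0],[0,0,0],[0,0,0],[0,0,-0.02],[0,0,-0.06],[0,0,-0.1],[0,0,-0.14]], "twist": [[0,0,0],[0,0,0],[0,0,0],[0,0,0],[0,0,0],[0,0,0],[0,0,0],[0,0,0]], "jaw": [0.4,0.6,0.8,0.8,0.8,0.8,0.8,0.8]}}

```text
time_s: 6.2
ee_pos: [0.5684, 0.0996, 0.2063]
orientation: [0.229, -3.132, 0.0]
ft_force: [1.4, -0.8, 0.3]
finger_gap: 0.0682
grasp_force: 0.0
```

Call:
{"api": "step_arm", "payload": {"linear": [[0,0,-0.02],[0,0,-0.04],[0,0,-0.04]], "twist": [[0,0,0],[0,0,0],[0,0,0]], "jaw": [0.8,0.8,0.8]}}

```text
time_s: 6.5
ee_pos: [0.5705, 0.0998, 0.2491]
orientation: [-0.229, 3.127, -0.0]
ft_force: [0.2, -0.1, 0.5]
finger_gap: 0.0683
grasp_force: 0.0
```

```bash
python3 - <<'E'
from m import *
p=arm.capture("wrist");n=[.5827,.0107,.052]
c=proj(p,n);print(c);u,v=map(int,c)
a=p["image"][v-40:v+40,max(0,u-50):u+60];cv2.imwrite("pics/w7.png",cv2.resize(a,None,fx=6,fy=6,interpolation=2));print("crop origin",max(0,u-50),v-40)
m=np.zeros((400,640),bool);m[v-12:v+12,max(0,u-8):u+20]=1;m&=p["image"].max(2)<60
c=cen(m);s=ray(p,*c,.041);print(c,m.sum(),s,"aligned",proj(p,s+[0,0,.011]),proj(p,s+[0,.001,.011]))
t=arm.capture("top");w=cloud(t);g=t["image"].max(2);mm=(w[...,2]>.145)&(abs(w[...,0]-.515)<.03)&(abs(w[...,1]+.126)<.03)&(g<60)
P=ray(t,*cen(mm),.163);print("plunger",mm.sum(),P,np.nanmedian(w[mm],0))
shift([*P[:2],.25],np.radians(8.4))
E
```

```text
[239.7 179.9]
crop origin 189 139
(np.float64(nan), np.float64(nan)) 0 [nan nan nan] aligned [nan nan] [nan nan]
plunger 90 [ 0.51502235 -0.12607547  0.163     ] [ 0.51547636 -0.12615699  0.1627743 ]
t 6.6 ee [0.5688 0.0997 0.2448] shift [ 0.0861 -0.2155 -0.0051]
twist [-0.0001 -0.0002 -0.0004]m.py:5: RuntimeWarning: Mean of empty slice.
  v,u=np.nonzero(m); return u.mean(),v.mean()
  ret = ret.dtype.type(ret / rcount)
```

View pics/w7.png

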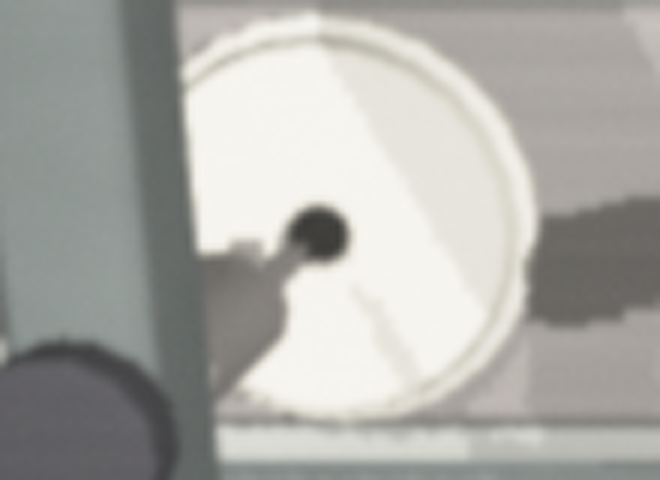

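The dot is at crop (318,235) and the needle tip meets its lower-left edge, where parallax puts it when the two are aligned. So the spot stayed under the needle. Next is the plunger.

Call:
{"api": "step_arm", "payload": {"linear": [[0.015,-0.036,0],[0.03,-0.072,0],[0.045,-0.108,0],[0.06,-0.144,0],[0.075,-0.18,0],[0.085,-0.2155,0],[0.085,-0.2155,0],[0.085,-0.2155,0]], "twist": [[0,0,0],[0,0,0],[0,0,0],[0,0,0],[0,0,0],[0,0,0],[0,0,0],[0,0,0]], "jaw": [0.8,0.8,0.8,0.8,0.8,0.8,0.8,0.8]}}

```text
time_s: 7.4
ee_pos: [0.5153, -0.1261, 0.2432]
orientation: [0.226, -3.13, -0.003]
ft_force: [-0.1, 0.5, 1.1]
finger_gap: 0.0683
grasp_force: 0.0
```

Call:
{"api": "step_arm", "payload": {"linear": [[0,0,0],[0,0,0]], "twist": [[0,0,0],[0,0,0]], "jaw": [0.8,0.8]}}

```text
time_s: 7.6
ee_pos: [0.5162, -0.1247, 0.2446]
orientation: [0.232, -3.132, -0.001]
ft_force: [0.2, -0.2, -0.0]
finger_gap: 0.0682
grasp_force: 0.0
```

```bash
python3 - <<'E'
from m import *
p=arm.capture("wrist");w=cloud(p)
m=(p["image"].max(2)<60)&(abs(w[...,2]-.163)<.006)&(abs(w[...,0]-.515)<.04)&(abs(w[...,1]+.126)<.04)
P=ray(p,*cen(m),.163);print(m.sum(),cen(m),P)
shift([.5155,-.126,.148],np.radians(8.4))
E
```

```text
597 (np.float64(316.3316582914573), np.float64(212.95309882747068)) [ 0.51447921 -0.12755858  0.163     ]
t 7.65 ee [ 0.5163 -0.1248  0.2448] shift [ 0.0009 -0.0012  0.0968]
twist [ 0.0005 -0.0006  0.0013]
```

Call:
{"api": "step_arm", "payload": {"linear": [[0.0015,-0.0015,0.03],[0.0015,-0.0015,0.06],[0.0015,-0.0015,0.085],[0.0015,-0.0015,0.096],[0.0015,-0.0015,0.096],[0.0015,-0.0015,0.096],[0.0015,-0.0015,0.096],[0.0015,-0.0015,0.096]], "twist": [[0,0,0],[0,0,0],[0,0,0],[0,0,0],[0,0,0],[0,0,0],[0,0,0],[0,0,0]], "jaw": [0.8,0.8,0.8,0.8,0.6,0.4,0.2,0.1], "grip_force": 60}}

```text
time_s: 8.45
ee_pos: [0.5157, -0.1254, 0.1517]
orientation: [-0.23, 3.131, 0.008]
ft_force: [-1.6, 9.9, 5.0]
finger_gap: 0.0238
grasp_force: 58.6
```

Call:
{"api": "step_arm", "payload": {"linear": [[0,0,0],[0,0,0],[0,0,0],[0,0,0]], "twist": [[0,0,0],[0,0,0],[0,0,0],[0,0,0]], "jaw": [0.1,0.1,0.1,0.1]}}

```text
time_s: 8.85
ee_pos: [0.5157, -0.1254, 0.1517]
orientation: [-0.23, 3.131, 0.007]
ft_force: [-2.4, 9.0, 4.7]
finger_gap: 0.0239
grasp_force: 58.6
```

Call:
{"api": "step_arm", "payload": {"linear": [[0,0.001,0],[0,0.001,-0.005],[0,0.001,-0.01],[0,0.001,-0.015],[0,0.001,-0.018],[0,0.001,-0.018],[0,0.001,-0.018]], "twist": [[0,0,0],[0,0,0],[0,0,0],[0,0,0],[0,0,0],[0,0,0],[0,0,0]], "jaw": [0.1,0.1,0.1,0.1,0.1,0.1,0.1]}}

```text
time_s: 9.55
ee_pos: [0.5155, -0.1253, 0.167]
orientation: [-0.23, 3.13, 0.004]
ft_force: [5.3, 4.3, -8.1]
finger_gap: 0.0239
grasp_force: 59.3
```

Call:
{"api": "step_arm", "payload": {"linear": [[0,0,-0.002],[0,0,-0.004],[0,0,-0.005],[0,0,-0.005],[0,0,-0.005]], "twist": [[0,0,0],[0,0,0],[0,0,0],[0,0,0],[0,0,0]], "jaw": [0.1,0.1,0.1,0.1,0.1]}}

```text
time_s: 10.05
ee_pos: [0.5155, -0.1252, 0.1716]
orientation: [-0.23, 3.13, 0.004]
ft_force: [7.0, 4.3, -8.6]
finger_gap: 0.0237
grasp_force: 59.3
```

Call:
{"api": "step_arm", "payload": {"linear": [[0,0,-0.001],[0,0,-0.0015],[0,0,-0.0015]], "twist": [[0,0,0],[0,0,0],[0,0,0]], "jaw": [0.1,0.1,0.1]}}

```text
time_s: 10.35
ee_pos: [0.5154, -0.1252, 0.1719]
orientation: [-0.229, 3.13, 0.004]
ft_force: [9.8, 4.0, -13.6]
finger_gap: 0.0237
grasp_force: 59.8
```

```bash
python3 - <<'E'
from m import *
p=arm.capture("wrist");w=cloud(p)
m=(p["image"].max(2)<60)&(abs(w[...,0]-.515)<.012)&(abs(w[...,1]+.126)<.012)&(w[...,2]<.2)
q=w[m];print(len(q),np.percentile(q[:,2],[5,50,95]))
p=arm.capture("side");cv2.imwrite("pics/s9.png",cv2.resize(p["image"][110:320,230:430],None,fx=2.8,fy=2.8,interpolation=3))
E
```

```text
3078 [0.16613184 0.18290889 0.18735357]
```

View pics/s9.png

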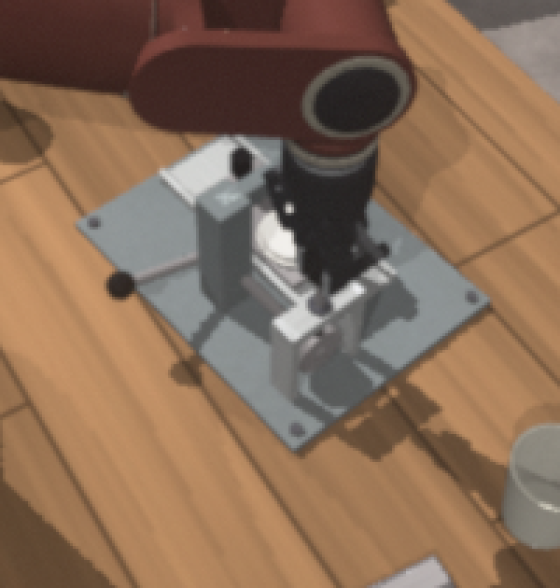

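The side view shows the steel pin exposed below the gripped knob, and the carriage where I left it. The upward pull jumped to 13.6 N at about 20 mm of lift, so the plunger is against its stop.

```bash
python3 -c "
from cell import arm
print(arm.hand_in())"
```

```text
the job is handed in; nothing more can be done
None
```

The marked spot sits under the needle, to within about 1 mm by the wrist camera. The lock plunger was pulled up afterwards and is held about 20 mm up against its stop, and the job is handed in; the hand-in gave no verdict.

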